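Load reagent cartons into the gravity roller dispenser

TASK

Take the two reagent cartons out of the delivery tray and load each into the roller lane that fits it, the wide carton in the wide lane and the slim one in the narrow lane, with its 66 mm side along the lane. Lower each onto the rollers at the raised end (do not drop it in) and let it roll down fully against the stop. Keep the cartons upright throughout, and leave the tube rack and the bottles where they stand.

Things in the scene. Friction and masses are not known exactly. Their poses are not given: they have to be found in the camera images.
- big_centre (a point): Centre of the wide carton: a plain white box 66 mm (its x) x 56 mm (its y) x 84 mm tall (z), 0.2 to 0.4 kg, standing upright in one of the tray's two compartments (which one varies). The point lies half-way up.
- slim_centre (a point): Centre of the slim carton: a plain white box 66 mm (its x) x 40 mm (its y) x 74 mm tall (z), 0.15 to 0.3 kg, standing upright in the other compartment. The point lies half-way up.
- lane_wide: Wide roller lane, 64 mm clear width, for the wide carton. Origin: middle of the lane's width, on the plane of the roller tops, at the inner face of the low end stop, 35 mm above the bench. +x runs UPHILL along the lane (8 degrees), y across, z square to the rollers. Rollers (16 mm diameter, free-turning, 22.5 mm apart) from x = 12 to 260 mm. The narrow lane is on its +y side.
- lane_narrow: Narrow roller lane, 48 mm clear width, for the slim carton. Origin: middle of the lane's width, on the plane of the roller tops, at the inner face of the low end stop, 35 mm above the bench. +x runs UPHILL along the lane (8 degrees), y across, z square to the rollers. Rollers (16 mm diameter, free-turning, 22.5 mm apart) from x = 12 to 260 mm. The wide lane is on its -y side.
- rack: Fixed aluminium dispenser that carries both lanes side by side (60 mm between centre lines), 275 mm (its x, uphill) x 124 mm; origin under its middle, on the bench. Its yaw varies. Walls, 4 mm thick, beside both lanes all along, 92 mm above the roller tops (top up to 168 mm above the bench). Stop plates at the low end rise 34 mm above the roller tops; the high end is open.
- wide_load (a point): Where to set the wide carton: point on the roller tops of the wide lane, 200 mm uphill of the stop. Two flat straps (16 mm wide) bridge both lanes at 25 and 95 mm from the stop, 94 to 98 mm above the roller tops, so only the upper half can be loaded from above (carton's middle 170 to 225 mm from the stop). Let go there, a carton rolls to the stop within 3 s.
- slim_load (a point): The like point in the narrow lane, for the slim carton, 200 mm uphill of its stop. Cartons roll with the 66 mm side along the lane, 4 mm of play at either side: in a lane there is no room for fingers beside a carton, only before and behind it.
- tray: Fixed open cardboard tray, 157 (x) x 142 (y) x 92 mm tall, walls and floor 5 mm; origin at the centre of its underside. A wall at x = 0 makes two compartments, 71 (x) x 132 mm (y) inside, centred at x = -38 and +38 mm. Fingers have room only at a carton's y sides (30 mm or more), but in a lane only at its x sides: set it down on the bench between.
- tube_rack: Loose red test-tube rack 110 mm (x) x 50 mm (y) x 55 mm tall, tubes up to 83 mm; origin at the centre of its underside. Bystander: leave where it stands.
- dropper: Loose amber dropper bottle, 42 mm diameter, 102 mm tall; origin at the centre of its underside. Bystander: leave where it stands.
- wash: Loose white wash bottle with a red cap and spout, 64 mm diameter, 160 mm tall; origin at the centre of its underside. Bystander: leave where it stands.
Mind the look-alikes: they are no part of the job. What is shaped like the part that bears slim_centre but green is not meant.

How it is judged:
At the end, for the whole second after the job is handed in: The wide carton stands on the rollers of the wide lane and the slim one on those of the narrow lane, each within 5 mm of the stop, within 8 mm of the lane's middle, flat on the rollers (4 mm, 0.06 rad), 66 mm side along the lane (0.12 rad), and at rest (x of big_centre in the frame of lane_wide between 0.027 and 0.038 m and y of big_centre in the frame of lane_wide between -0.008 and 0.008 m and z of big_centre in the frame of lane_wide between 0.038 and 0.046 m and angle between the x axis of big_centre and the x axis of lane_wide, either way round below 0.12 rad and angle between the z axis of big_centre and the z axis of lane_wide, either way round below 0.06 rad and x of slim_centre in the frame of lane_narrow between 0.027 and 0.038 m and y of slim_centre in the frame of lane_narrow between -0.008 and 0.008 m and z of slim_centre in the frame of lane_narrow between 0.033 and 0.041 m and angle between the x axis of slim_centre and the x axis of lane_narrow, either way round below 0.12 rad and angle between the z axis of slim_centre and the z axis of lane_narrow, either way round below 0.06 rad and linear speed of each of big, slim below 0.02 m/s); the robot touches nothing.
It fails at once if the wide carton is let go more than 12 mm above the rollers (x of big_centre in the frame of lane_wide between 0 and 0.29 m and y of big_centre in the frame of lane_wide between -0.03 and 0.03 m and z of big_centre in the frame of lane_wide between 0.054 and 0.192 m and contact force between big and the fingers below 0.02 N).
It fails at once if the slim carton is let go more than 12 mm above the rollers (x of slim_centre in the frame of lane_narrow between 0 and 0.29 m and y of slim_centre in the frame of lane_narrow between -0.03 and 0.03 m and z of slim_centre in the frame of lane_narrow between 0.049 and 0.187 m and contact force between slim and the fingers below 0.02 N).
It fails at once if a carton is tipped more than 35 degrees (angle between any of big_centre, slim_centre's own z axis and vertical above 0.61 rad).
It fails at once if a bystander is shifted more than 20 mm or knocked over (distance of any of tube_rack, dropper, wash from where it was at the start of the episode above 0.02 m or angle between any of tube_rack, dropper, wash's own z axis and vertical above 0.4 rad).
It also fails if it takes over 72 s, if anything falls off the work surface, if the arm or the gripper's body presses on something with over 40 N, if the wrist force passes 120 N, or if a joint passes its speed limit or range.

ROBOT

A 6-joint arm with a two-finger parallel gripper is mounted at the origin on the work surface. World frame = base frame: x ahead of the robot, y to its left, z up, the work surface at z = 0. Lengths are in m, angles in rad, forces in N, time in s.
With the tool pointing down it reaches from about 0.3 to 0.775 m from the base axis. Payload 14.6 kg.
Tool frame: the origin (TCP) lies at the very end of the fingers, on their centre line; the grasp point (between the pads) lies 19 mm behind it; z points along the fingers, x is the direction in which the jaws open and shut, and the axes are right-handed (so a half turn about z gives the same grasp; the last joint's range is limited). The gripper opens to 94 mm and grips with 3 to 60 N. Pads are 16 mm wide; open, the fingers measure 119 mm over their backs; the gripper's body (75 mm by 177 mm) begins 78 mm behind the grasp point.
Start: joints at [-0.067, 0.3, 1.521, -0, 1.321, -0.067], TCP at [0.55, -0, 0.172] pointing down, gripper open.
Joint ranges: [-3.03, 3.03], [-0.79, 2.21], [0.23, 2.52], [-1.04, 4.18], [0, 3.07], [-2.55, 2.55]. Speed limits (rad/s): [2.22, 2.22, 2.57, 3.14, 3.14, 3.14].

INTERFACE

Orientations are given as [roll, pitch, yaw] about the fixed x, y, z axes, in that order (R = Rz(yaw) Ry(pitch) Rx(roll)).
In Python, from station import ctrl gives the robot as it stands.
- The arm moves only by the shell command python3 -m inch 'ROWS' [FORCE]. ROWS is JSON, one flat list of numbers, 7 for each row, row after row: the shift along the tool's x, y, z in cm, then the turn, a rotation vector about the tool's x, y, z in rad, then the opening, from 0 (shut) to 1 (fully open). In form: [tx, ty, tz, wx, wy, wz, claw, tx, ty, tz, wx, wy, wz, claw, ...]. A call has 1 to 20 rows; each row shifts and turns the commanded pose from where the row before left it, along the tool's axes as they then stand; what a row does not reach is not made up. A row lasts 1/8 s, in which the tool goes at most 62.5 mm and 10.7 degrees, less where a joint would pass 70% of its speed; a pose out of reach is approached as far as the arm can. A call is refused whole if a number of a shift passes 6.25 or a number of a turn 0.188, either way. A call with a gripper value outside its range is refused whole. The fingers move at their own pace and stop on an object; FORCE is the grip in N (left out, the last holds). Time passes only in rows, so rows that do not move let the fingers close. It gives the time, the measured TCP pose, the force and the opening at its end, in the units of the state.
- ctrl.get_obs(): the state, without advancing time (a new reading comes with each control period).
- ctrl.camera(name): name is "scene" or "side" or "wrist"; returns (picture, depth): 384x512x3 uint8, red, green, blue; 384x512 float32, m along the optical axis (not along the pixel's ray), 0 where there is no reading.
- ctrl.camera_params(name): a dict with "vertical_fov" (degrees; the focal length in pixels is half the picture's height over the tangent of half this angle, whatever the lens; pixels are square), "cx", "cy" (the principal point, pixels), "camera_from_world" (4x4, takes a point from world to camera coordinates); the wrist camera has in their place "mount" (4x4, takes a point from camera to tool coordinates, whose origin is the TCP and whose axes are the tool frame's). Camera axes: x right, y down, z forward; pixel columns grow to the right and rows downward; lengths in m; the calibration is good to about 2 mm. A picture is of the moment at which its call begins: read the wrist's pose just before it. camera_params takes no time and is no camera call.
- ctrl.hand_in(): hands the job in, once; it reports no verdict.
Trained networks look in the newest picture that a camera, given by its name, has taken for a name from the list of things; names that differ only in an ending like _2 or _b are one class to them, and where a whole thing is asked for, a point or a joint stands for the part that bears it (a point fixed in the world has none). Each returns a list of dicts, best first, with "score" (0 to 1); they miss things now and then, are a little off and sometimes report something else, mostly with a low value. They report only what shows in the picture. A call takes as long as a camera call. They do not tell look-alikes from the thing itself.
- ctrl.spot_in(camera, label): "bbox" ([centre column, centre row, width, height] in pixels, round what is visible of it).
- ctrl.place_of(camera, label): "centre" ([column, row] in pixels: a listed point, or the origin of a listed thing).
The state is a dict: "time_s": time; "qpos": joint angles; "joint_vel": joint speeds; "tau": joint torques, N m; "ee_pos": TCP position; "eef_rot": TCP orientation; "force": force on the tool from outside, world axes, zero at the start; "moment": the same for the moment, N m; "grip_width": finger opening in m.
Only numpy, scipy, OpenCV 4.12 (cv2) and the standard library are available. Lean on these libraries where they do the work, as an engineer would, in place of code of your own. Each camera call takes 0.05 s, during which the arm holds its last target. There are 200 camera calls.

## Working session

There is one attempt and no reset: what is moved stays moved. The work goes in short steps, Python scripts to look and compute and a shell command to move; the robot and the scene stay as the last step left them, time stands still between calls to the robot, and variables do not carry over. Pictures are saved under pics/ and viewed, about 8 in all and at most 12, crops included, and the job is handed in when it is done.

```bash
mkdir -p pics; ls
cat > h.py <<'E'
import numpy as np, cv2
from station import ctrl
from scipy.spatial.transform import Rotation as R
def cam(n):
    o=ctrl.get_obs(); im,d=ctrl.camera(n); p=ctrl.camera_params(n)
    f=192/np.tan(np.radians(p["vertical_fov"])/2)
    if n=="wrist":
        T=np.eye(4);T[:3,:3]=R.from_euler('xyz',o["eef_rot"]).as_matrix();T[:3,3]=o["ee_pos"]
        W=T@np.array(p["mount"])
    else: W=np.linalg.inv(np.array(p["camera_from_world"]))
    return im,d,f,p["cx"],p["cy"],W
def cloud(c):
    im,d,f,cx,cy,W=c
    v,u=np.mgrid[:d.shape[0],:d.shape[1]]
    P=np.stack([(u-cx)/f*d,(v-cy)/f*d,d],-1)@W[:3,:3].T+W[:3,3]
    P[d==0]=np.nan
    return P
def save(im,n): cv2.imwrite("pics/"+n,cv2.cvtColor(im,cv2.COLOR_RGB2BGR))
E
python3 - <<'E'
from h import *
np.set_printoptions(precision=3,suppress=True)
ims=[]
for n in("scene","side"):
    c=cam(n);P=cloud(c);ims.append(c[0]);np.savez(n+".npz",im=c[0],P=P)
    print(n,{k:v for k,v in ctrl.camera_params(n).items()})
    for l in["big_centre","slim_centre","lane_wide","lane_narrow","rack","wide_load","slim_load","tray","tube_rack","dropper","wash"]:
        r=ctrl.place_of(n,l)
        for x in r[:3]:
            u,v=np.round(x["centre"]).astype(int); print(l,round(x["score"],2),u,v,P[np.clip(v,0,383),np.clip(u,0,511)])
save(cv2.resize(np.hstack(ims),(800,300),interpolation=cv2.INTER_AREA),"a.png")
save(ims[0],"scene.png")
print(ctrl.get_obs())
E
```

```text
pics
scene {'vertical_fov': 48.20425034879483, 'cx': 251.63082814446295, 'cy': 196.83864765728512, 'camera_from_world': array([[-0.732,  0.681,  0.02 ,  0.37 ],
       [ 0.451,  0.507, -0.735, -0.167],
       [-0.51 , -0.529, -0.678,  1.502],
       [ 0.   ,  0.   ,  0.   ,  1.   ]])}
big_centre 0.65 338 257 [0.501 0.297 0.088]
slim_centre 0.57 264 297 [0.704 0.252 0.073]
slim_centre 0.57 192 176 [ 0.561 -0.204  0.06 ]
lane_wide 0.94 159 191 [ 0.657 -0.241  0.033]
lane_narrow 0.58 148 182 [ 0.661 -0.293  0.037]
lane_narrow 0.53 294 221 [0.428 0.095 0.007]
lane_narrow 0.22 159 192 [ 0.656 -0.243  0.027]
rack 0.72 190 175 [ 0.567 -0.204  0.068]
wide_load 0.71 215 156 [ 0.467 -0.209  0.085]
slim_load 0.73 310 274 [0.579 0.279 0.073]
tray 0.59 323 276 [0.535 0.288 0.035]
tube_rack 0.89 202 256 [0.702 0.019 0.004]
tube_rack 0.54 158 191 [ 0.658 -0.246  0.03 ]
dropper 0.59 294 219 [0.428 0.094 0.013]
wash 0.66 343 224 [0.36  0.212 0.038]
side {'vertical_fov': 42.57969866228184, 'cx': 256.62206237520815, 'cy': 204.62735997252452, 'camera_from_world': array([[ 0.963, -0.268,  0.01 , -0.49 ],
[... 366 characters left out ...]
9 292 [ 0.492 -0.33   0.075]
slim_load 0.63 273 290 [ 0.452 -0.334  0.098]
tray 0.58 238 166 [0.504 0.197 0.066]
tray 0.52 272 289 [ 0.451 -0.33   0.097]
tube_rack 0.66 320 210 [0.702 0.002 0.005]
dropper 0.64 222 213 [0.422 0.061 0.006]
wash 0.77 185 191 [0.332 0.157 0.032]
{'time_s': 1.2, 'qpos': array([-0.067,  0.3  ,  1.521,  0.   ,  1.321, -0.067]), 'joint_vel': array([-0.   , -0.001, -0.   , -0.001,  0.002,  0.001]), 'tau': array([  0.002, -53.166, -35.292,   0.071,   0.021,   0.   ]), 'ee_pos': array([0.55 , 0.   , 0.172]), 'eef_rot': array([-3.142,  0.   , -0.   ]), 'force': array([-0.232, -1.185, -0.067]), 'moment': array([-0.054,  0.   ,  0.048]), 'grip_width': 0.09404786218873795}
```

View pics/a.png

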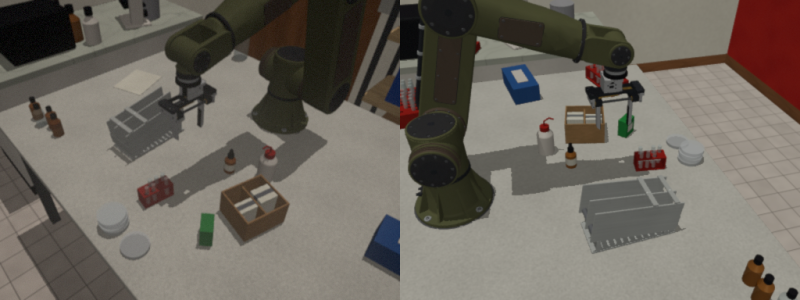

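The scene view shows the tray at about (325,265) in full-picture pixels. It holds two white boxes, candidates near (338,257) and (308,275). The green look-alike stands outside at (264,297), and the rack is near (185,160). I'll check with a close crop and fit poses from the depth.

Run:
```python
from h import *
np.set_printoptions(precision=3,suppress=True)
for n in("scene","side"):
    z=np.load(n+".npz");im,P=z["im"].astype(int),z["P"]
    X=P.reshape(-1,3);C=im.reshape(-1,3)
    # white carton tops in tray area
    m=(abs(X[:,0]-.53)<.14)&(abs(X[:,1]-.26)<.12)&(X[:,2]>.06)&(X[:,2]<.12)
    sat=C.max(1)-C.min(1)
    w=m&(sat<35)&(C.min(1)>110)
    br=m&(sat>40)&(X[:,2]>.085)
    print(n,"white",w.sum(),"tray rim",br.sum(), cv2.minAreaRect((X[br,:2]*1000).astype(np.float32)))
    mask=w.reshape(384,512).astype(np.uint8)
    k,l,s,c=cv2.connectedComponentsWithStats(mask)
    for i in range(1,k):
        if s[i,4]>40:
            q=P[l==i]; print(s[i],c[i],np.median(q,0),cv2.minAreaRect((q[:,:2]*1000).astype(np.float32)))
    m=(abs(X[:,0]-.54)<.22)&(X[:,1]<-.08)&(X[:,1]>-.42)&(X[:,2]>.045)&(X[:,2]<.18)
    print("rack",m.sum(),cv2.minAreaRect((X[m,:2]*1000).astype(np.float32)))
def crop(n,x,y,w,h):
    im=np.load(n+".npz")["im"][y:y+h,x:x+w]; return cv2.resize(im,(400,300),interpolation=cv2.INTER_CUBIC)
save(np.vstack([np.hstack([crop("scene",260,210,120,90),crop("scene",130,105,120,90)]),np.hstack([crop("side",200,115,100,75),crop("side",220,210,140,105)])]),"b.png")
```

```text
scene white 521 tray rim 249 ((515.2282104492188, 270.338623046875), (141.29354858398438, 156.8643341064453), 77.05879211425781)
[322 236  24  14 147] [332.98  242.218] [0.474 0.26  0.089] ((473.1277160644531, 259.81439208984375), (21.721338272094727, 65.17758178710938), 76.28506469726562)
[330 245  25  15 176] [342.097 252.068] [0.482 0.295 0.089] ((481.86614990234375, 294.3251647949219), (22.436485290527344, 64.79574584960938), 78.08870697021484)
[301 253  22  12  86] [311.116 258.547] [0.546 0.252 0.079] ((550.1417846679688, 251.74386596679688), (15.315265655517578, 69.38075256347656), 80.90182495117188)
[307 261  23  13 109] [317.807 266.752] [0.553 0.28  0.079] ((552.4425659179688, 279.6383361816406), (12.271745681762695, 60.43125915527344), 75.80656433105469)
rack 3936 ((524.7402954101562, -267.2828674316406), (289.1910095214844, 132.610595703125), 2.6440207958221436)
side white 248 tray rim 216 ((514.1884155273438, 266.7392578125), (147.01531982421875, 156.204833984375), 75.64191436767578)
[214 143  20   4  74] [224.068 144.622] [0.483 0.292 0.088] ((480.3692932128906, 292.479248046875), (28.619792938232422, 60.18960189819336), 76.68885040283203)
[213 149  22   5 103] [223.796 151.029] [0.473 0.256 0.088] ((473.6869812011719, 258.3155517578125), (29.278671264648438, 64.80697631835938), 72.22661590576172)
[238 150  12   4  43] [243.744 151.605] [0.537 0.253 0.078] ((536.0379638671875, 252.0601043701172), (15.678669929504395, 36.83484649658203), 89.1114273071289)
rack 8211 ((524.8974609375, -267.4126892089844), (288.7337951660156, 131.7650146484375), 2.4443790912628174)
```

View pics/b.png

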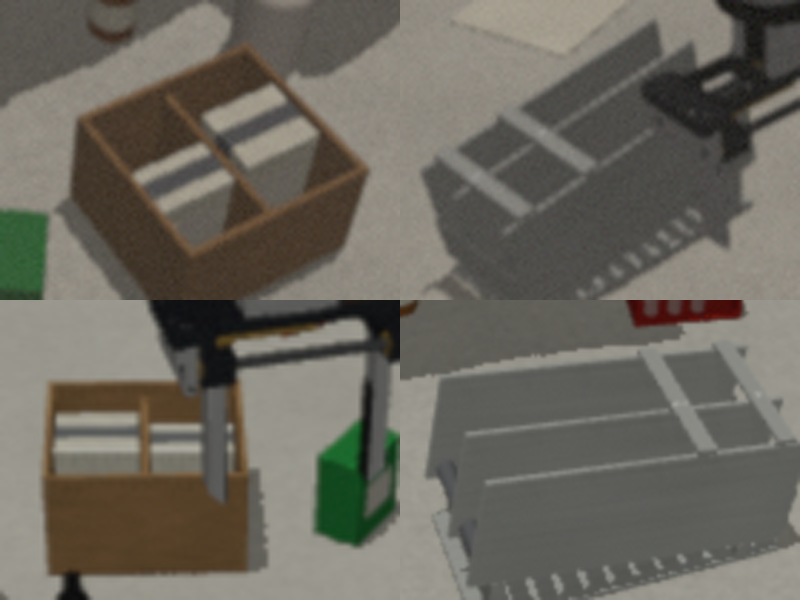

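The close crop confirms two white cartons with grey bands in the tray. The taller one (top at z=0.089) is the wide carton, in the low-x compartment. The slim one (top at 0.079) is in the other compartment, and the green box stays outside. The rack's straps are at the far end (high x), so uphill points back toward the robot, and the wide lane is on the +y (world) side. I'll move over the tray for a wrist look.

```bash
cat > to.py <<'E'
import sys
from h import *
# usage: to.py x y z psi tilt : remaining shift (cm, current tool axes) and turn (rotvec, tool axes); tilt = about tool y
def rel(x,y,z,psi,tilt=0):
    o=ctrl.get_obs(); Rc=R.from_euler('xyz',o["eef_rot"])
    Rt=R.from_euler('xyz',[np.pi,0,psi])*R.from_euler('y',tilt)
    d=Rc.inv().apply(np.array([x,y,z])-o["ee_pos"])*100
    print("shift cm",d.round(2),"turn",(Rc.inv()*Rt).as_rotvec().round(3),"t",round(o["time_s"],2))
if __name__=="__main__": rel(*map(float,sys.argv[1:]))
E
python3 -m inch '[-0.39,-3,-0.89,0,0,0,1,-0.39,-3,-0.89,0,0,0,1,-0.39,-3,-0.89,0,0,0,1,-0.39,-3,-0.89,0,0,0,1,-0.39,-3,-0.89,0,0,0,1,-0.39,-3,-0.89,0,0,0,1,-0.39,-3,-0.89,0,0,0,1,-0.39,-3,-0.89,0,0,0,1,-0.39,-3,-0.89,0,0,0,1,0,0,0,0,0,-0.168,1,0,0,0,0,0,-0.168,1,0,0,0,0,0,-0.168,1,0,0,0,0,0,-0.168,1,0,0,0,0,0,-0.168,1,0,0,0,0,0,-0.168,1,0,0,0,0,0,-0.168,1,0,0,0,0,0,-0.168,1,0,0,0,0,0,0,1]' 20
python3 - <<'E'
from h import *
c=cam("wrist");P=cloud(c);save(c[0],"w1.png");np.savez("w1.npz",im=c[0],P=P)
im=c[0].astype(int);sat=im.max(2)-im.min(2)
m=(sat<35)&(P[...,2]>.065)&(P[...,2]<.1)&(abs(P[...,0]-.515)<.09)&(abs(P[...,1]-.27)<.09)
for n,sx,z0 in(("big",.478,.089),("slim",.552,.079)):
    q=P[m&(abs(P[...,0]-sx)<.05)&(abs(P[...,2]-z0)<.004)]
    print(n,len(q),np.median(q,0).round(4),cv2.minAreaRect((q[:,:2]*1000).astype(np.float32)))
q=P[(sat>40)&(P[...,2]>.086)&(P[...,2]<.1)];print("rim",len(q),cv2.minAreaRect((q[:,:2]*1000).astype(np.float32)))
E
```

```text
time_s: 3.45
ee_pos: [0.5149, 0.27, 0.2517]
eef_rot: [-3.142, 0.0, 1.343]
force: [0.5, -0.5, -0.3]
grip_width: 0.0938
big 2252 [0.4743 0.2765 0.0889] ((491.71978759765625, 272.7772216796875), (137.13673400878906, 100.80438995361328), 76.75505065917969)
slim 1575 [0.5512 0.2671 0.0788] ((536.37841796875, 265.00433349609375), (132.86276245117188, 99.71434020996094), 76.91448974609375)
rim 1505 ((570.5509643554688, 415.78887939453125), (473.4200134277344, 175.45338439941406), 68.39952850341797)
```

View pics/w1.png

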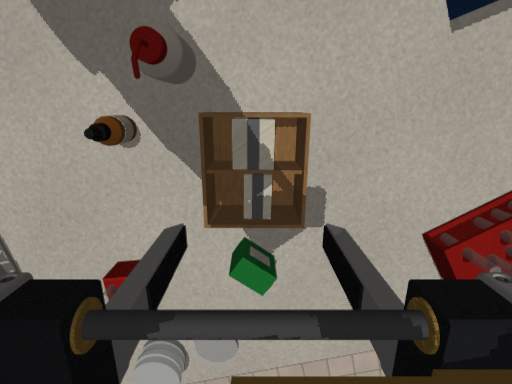

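The wrist view shows the tray centred at (255,170), the wide carton's top at (253,143), the slim one at (258,196) and the green box outside at (253,266). I'll restrict the fit to those windows and refine the rack from its walls too.

```bash
python3 - <<'E'
from h import *
z=np.load("w1.npz");P=z["P"]
for n,(u0,u1,v0,v1),z0 in(("big",(226,282,117,168),.089),("slim",(238,278,173,222),.079)):
    q=P[v0:v1,u0:u1].reshape(-1,3); q=q[abs(q[:,2]-z0)<.0035]
    a=np.radians(77);y=np.array([np.cos(a),np.sin(a)]);x=np.array([y[1],-y[0]])
    px,py=q[:,:2]@x,q[:,:2]@y
    e=[np.percentile(k,[1,99]) for k in(px,py)]
    c=x*e[0].mean()+y*e[1].mean()
    print(n,len(q),"centre",c.round(4),"size",[np.ptp(k).round(4) for k in e],cv2.minAreaRect((q[:,:2]*1000).astype(np.float32)))
# rack: wall tops, above z .10 in scene+side
for n in("scene","side"):
    X=np.load(n+".npz")["P"].reshape(-1,3)
    m=(abs(X[:,0]-.525)<.16)&(abs(X[:,1]+.267)<.075)&(X[:,2]>.06)&(X[:,2]<.175)
    q=X[m]
    # yaw by sharpest histogram of y across
    best=max(np.linspace(-6,10,81),key=lambda a:(np.histogram(q[:,1]*np.cos(np.radians(a))-q[:,0]*np.sin(np.radians(a)),bins=np.arange(-.5,.1,.001))[0]**2).sum())
    a=np.radians(best);yy=q[:,1]*np.cos(a)-q[:,0]*np.sin(a);xx=q[:,0]*np.cos(a)+q[:,1]*np.sin(a)
    h,e=np.histogram(yy,bins=np.arange(-.5,.1,.001));i=np.argsort(-h)[:10]
    print(n,"yaw",best,sorted((round(e[j]+.0005,4),int(h[j])) for j in i),"x",np.percentile(xx,[.5,99.5]).round(3),"y",np.percentile(yy,[.5,99.5]).round(3))
E
python3 to.py 0.4775 0.277 0.11 1.344
```

```text
big 2083 centre [0.4742 0.2778] size [np.float64(0.0624), np.float64(0.0548)] ((474.29803466796875, 277.71441650390625), (56.05035400390625, 62.74510192871094), 76.93265533447266)
slim 1337 centre [0.551  0.2675] size [np.float64(0.0711), np.float64(0.0409)] ((550.9260864257812, 266.5979919433594), (56.9735221862793, 72.0159683227539), 77.3121337890625)
scene yaw 2.4000000000000004 [(np.float64(-0.3485), 172), (np.float64(-0.3475), 194), (np.float64(-0.3465), 139), (np.float64(-0.2965), 209), (np.float64(-0.2955), 218), (np.float64(-0.2945), 174), (np.float64(-0.2295), 175), (np.float64(-0.2285), 278), (np.float64(-0.2275), 296), (np.float64(-0.2265), 227)] x [0.38  0.653] y [-0.352 -0.224]
side yaw 2.4000000000000004 [(np.float64(-0.3525), 383), (np.float64(-0.3515), 823), (np.float64(-0.3505), 933), (np.float64(-0.3495), 594), (np.float64(-0.2995), 449), (np.float64(-0.2985), 490), (np.float64(-0.2975), 364), (np.float64(-0.2315), 462), (np.float64(-0.2305), 526), (np.float64(-0.2295), 371)] x [0.374 0.651] y [-0.354 -0.227]
shift cm [-0.17 -3.8  14.17] turn [-0.     0.    -0.004] t 3.5
```

```bash
python3 -m inch '[-0.08,-1.98,0,0,0,0,0.88,-0.08,-1.98,0,0,0,0,0.88,0,0,3,0,0,0,0.88,0,0,3,0,0,0,0.88,0,0,3,0,0,0,0.88,0,0,3,0,0,0,0.88,0,0,3,0,0,0,0.88,0,0,3,0,0,0,0.88,0,0,1.9,0,0,0,0.88,0,0,1.8,0,0,0,0.88,0,0,0,0,0,0,0.88]' 20
python3 -m inch '[0,0,0,0,0,0,0.4,0,0,0,0,0,0,0.4,0,0,0,0,0,0,0.4,0,0,0,0,0,0,0.4,0,0,0,0,0,0,0.4,0,0,0,0,0,0,0.4]' 20
```

```text
time_s: 4.88
ee_pos: [0.4754, 0.2771, 0.0337]
eef_rot: [-3.14, 0.001, 1.342]
force: [0.8, -0.5, 0.2]
grip_width: 0.0824
time_s: 5.62
ee_pos: [0.4762, 0.2774, 0.0352]
eef_rot: [3.141, -0.0, 1.344]
force: [-0.6, -2.4, 6.1]
grip_width: 0.0557
```

```bash
python3 -m inch '[0,0,-2,0,0,0,0.4,0,0,-4,0,0,0,0.4,0,0,-4,0,0,0,0.4,0,0,-4,0,0,0,0.4,-2.83,1.48,0,0,0,0,0.4,-2.83,1.48,0,0,0,0,0.4,-2.83,1.48,0,0,0,0,0.4,-2.83,1.48,0,0,0,0,0.4,-2.83,1.48,0,0,0,0,0.4,-2.83,1.48,0,0,0,0,0.4,-2.83,1.48,0,0,0,0,0.4,-2.83,1.48,0,0,0,0,0.4,0,0,0,0,0,0,0.4,0,0,4,0,0,0,0.4,0,0,4,0,0,0,0.4,0,0,3.2,0,0,0,0.4,0,0,1.5,0,0,0,0.4,0,0,0.5,0,0,0,0.4,0,0,0,0,0,0,0.4,0,0,0,0,0,0,0.4]' 20; python3 to.py 0.54 0.03 0.031 1.344
```

```text
time_s: 8.12
ee_pos: [0.541, 0.0302, 0.0438]
eef_rot: [3.14, -0.0, 1.344]
force: [-0.1, 0.5, -4.0]
grip_width: 0.0558
shift cm [-0.04 -0.09  1.28] turn [ 0.002 -0.    -0.   ] t 8.12
```

```bash
python3 -m inch '[0,0,0.8,0,0,0,0.4,0,0,0.45,0,0,0,0.4,0,0,0,0,0,0,0.4,0,0,0,0,0,0,1,0,0,0,0,0,0,1,0,0,0,0,0,0,1,0,0,-4,0,0,0,1,0,0,-4,0,0,0,1,0,0,-2,0,0,0,1]' 20
python3 -m inch '[0,0,0,0,0,0.1745,1,0,0,0,0,0,0.1745,1,0,0,0,0,0,0.1745,1,0,0,0,0,0,0.1745,1,0,0,0,0,0,0.1745,1,0,0,0,0,0,0.1745,1,0,0,0,0,0,0.1745,1,0,0,0,0,0,0.1745,1,0,0,0,0,0,0.1745,1,0,0,0,0,0,0,1]' 20
python3 to.py 0.541 0.0302 0.027 -0.227
python3 - <<'E'
from h import *
c=cam("wrist");save(c[0],"w2.png")
P=cloud(c);q=P[(abs(P[...,2]-.084)<.004)&(abs(P[...,0]-.541)<.07)&(abs(P[...,1]-.03)<.07)]
print(len(q),cv2.minAreaRect((q[:,:2]*1000).astype(np.float32)))
E
```

```text
time_s: 9.25
ee_pos: [0.5411, 0.0302, 0.1326]
eef_rot: [3.139, -0.001, 1.344]
force: [0.1, -0.1, -0.8]
grip_width: 0.0941
time_s: 10.5
ee_pos: [0.5404, 0.0301, 0.1303]
eef_rot: [-3.142, -0.0, -0.225]
force: [0.6, -0.2, 0.3]
grip_width: 0.0941
shift cm [ 0.05 -0.02 10.33] turn [-0.    -0.     0.002] t 10.5
3837 ((540.3313598632812, 30.852313995361328), (56.06686782836914, 66.19410705566406), 76.91849517822266)
```

View pics/w2.png

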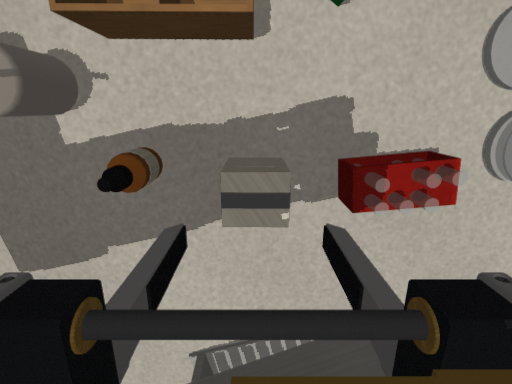

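The wide carton stands upright on the bench at pixel (255,195), centred between the open fingers, with the dropper and tube rack clear of it. Next I grip its 66 mm sides and lift.

```bash
python3 -m inch '[0.05,-0.07,4,0,0,0,1,0,0,4,0,0,0,1,0,0,1.7,0,0,0,1,0,0,0.6,0,0,0,1,0,0,0,0,0,0,1,0,0,0,0,0,0,0.5,0,0,0,0,0,0,0.5,0,0,0,0,0,0,0.5,0,0,0,0,0,0,0.5,0,0,0,0,0,0,0.5,0,0,0,0,0,0,0.5]' 25
python3 -m inch '[0,0,-2,0,0,0,0.5,0,0,-4,0,0,0,0.5,0,0,-5,0,0,0,0.5,0,0,-5,0,0,0,0.5,0,0,-4,0,0,0,0.5,0,0,0,0,0,-0.135,0.5,0,0,0,0,0,-0.134,0.5,0,0,0,0,0,0,0.5]' 25
python3 to.py 0.4696 -0.2433 0.225 0.042 -0.1396
```

```text
time_s: 11.92
ee_pos: [0.5413, 0.0307, 0.0276]
eef_rot: [-3.141, -0.001, -0.226]
force: [-0.5, 0.6, 5.9]
grip_width: 0.0659
time_s: 12.92
ee_pos: [0.5407, 0.0307, 0.2265]
eef_rot: [-3.142, 0.001, 0.042]
force: [-0.4, 0.1, -4.3]
grip_width: 0.0657
shift cm [-8.25 27.08  0.16] turn [-0.    -0.138 -0.   ] t 12.93
```

```bash
python3 -m inch '[-0.92,3.01,0,0,0,0,0.5,-0.92,3.01,0,0,0,0,0.5,-0.92,3.01,0,0,0,0,0.5,-0.92,3.01,0,0,0,0,0.5,-0.92,3.01,0,0,0,0,0.5,-0.92,3.01,0,0,0,0,0.5,-0.92,3.01,0,0,0,0,0.5,-0.92,3.01,0,0,0,0,0.5,-0.92,3.01,0,0,0,0,0.5,0,0,0,0,-0.07,0,0.5,0,0,0,0,-0.07,0,0.5,0,0,0,0,0,0,0.5,0,0,0,0,0,0,0.5]' 25
python3 to.py 0.4696 -0.2433 0.225 0.042 -0.1396
python3 - <<'E'
from h import *
c=cam("wrist");save(c[0],"w3.png");P=cloud(c);np.savez("w3.npz",im=c[0],P=P)
a=np.radians(2.4)
yy=P[...,1]*np.cos(a)-P[...,0]*np.sin(a);xx=P[...,0]*np.cos(a)+P[...,1]*np.sin(a)
# wall tops: height profile across, at uphill and downhill of carton
for lo,hi in((.38,.415),(.50,.53),(.57,.60)):
    m=(xx>lo)&(xx<hi)&(P[...,2]>.10)&(P[...,2]<.18)
    h,e=np.histogram(yy[m],bins=np.arange(-.37,-.2,.001));print(lo,[(round(e[i],3),int(h[i])) for i in np.where(h>max(8,.2*h.max()))[0]])
o=ctrl.get_obs();p=o["ee_pos"];print("tcp yy",p[1]*np.cos(a)-p[0]*np.sin(a),"xx",p[0]*np.cos(a)+p[1]*np.sin(a))
m=(abs(xx-.46)<.06)&(abs(yy+.263)<.05)&(P[...,2]>.24)&(P[...,2]<.31)
print("carton",m.sum(),np.percentile(yy[m],[1,99]),np.percentile(xx[m],[1,99]),np.percentile(P[...,2][m],[1,50,99]))
E
```

```text
time_s: 14.55
ee_pos: [0.4698, -0.2434, 0.2269]
eef_rot: [-3.141, 0.139, 0.041]
force: [-0.8, 0.1, -4.0]
grip_width: 0.066
shift cm [ 0.01 -0.01  0.19] turn [-0.    -0.001 -0.001] t 14.55
0.38 [(np.float64(-0.227), 276)]
0.5 [(np.float64(-0.295), 148), (np.float64(-0.294), 131), (np.float64(-0.229), 34), (np.float64(-0.227), 129), (np.float64(-0.226), 73)]
0.57 [(np.float64(-0.347), 129), (np.float64(-0.346), 174), (np.float64(-0.295), 94), (np.float64(-0.294), 151), (np.float64(-0.227), 71), (np.float64(-0.226), 99)]
tcp yy -0.2629043116824011 xx 0.4590630019012187
carton 12803 [-0.28968668 -0.23451873] [0.42496036 0.51080974] [0.24345078 0.28243906 0.30828059]
```

View pics/w3.png

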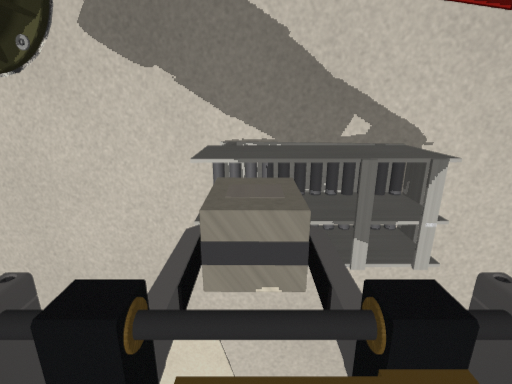

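The wrist view shows the carton held level with the lane, over its upper half and clear of the straps at columns 362 and 430. The depth data put its mid-line within 1 mm of the lane's. Lowering.

```bash
python3 -m inch '[0.417,0,2.97,0,0,0,0.5,0.417,0,2.97,0,0,0,0.5,0.417,0,2.97,0,0,0,0.5,0.278,0,1.98,0,0,0,0.5,0.167,0,1.19,0,0,0,0.5,0.097,0,0.69,0,0,0,0.5,0,0,0,0,0,0,0.5,0,0,0,0,0,0,0.5]' 25
python3 -m inch '[0.03,0,0.25,0,0,0,0.5,0.03,0,0.25,0,0,0,0.5,0,0,0,0,0,0,0.5,0,0,0,0,0,0,0.5]' 25
```

```text
time_s: 15.6
ee_pos: [0.4701, -0.2437, 0.099]
eef_rot: [3.141, 0.139, 0.042]
force: [-0.6, 0.6, -2.9]
grip_width: 0.0659
time_s: 16.1
ee_pos: [0.4697, -0.2435, 0.0933]
eef_rot: [-3.142, 0.14, 0.043]
force: [0.3, -0.4, -4.9]
grip_width: 0.0658
```

```bash
python3 -m inch '[0.02,0,0.15,0,0,0,0.5,0.02,0,0.15,0,0,0,0.5,0,0,0,0,0,0,0.5,0,0,0,0,0,0,0.5]' 25;  python3 -m inch '[0.01,0,0.1,0,0,0,0.5,0,0,0,0,0,0,0.5,0,0,0,0,0,0,0.5]' 25
```

```text
time_s: 16.6
ee_pos: [0.4696, -0.2435, 0.0902]
eef_rot: [3.142, 0.14, 0.043]
force: [0.1, 1.1, -3.1]
grip_width: 0.0657
time_s: 16.98
ee_pos: [0.4696, -0.2435, 0.0892]
eef_rot: [-3.142, 0.14, 0.043]
force: [-0.6, -0.8, -4.4]
grip_width: 0.0658
```

```bash
python3 -m inch '[0.02,0,0.12,0,0,0,0.5,0,0,0,0,0,0,0.5,0,0,0,0,0,0,1,0,0,0,0,0,0,1,0,0,0,0,0,0,1,0,0,0,0,0,0,1,0,0,0,0,0,0,1]' 25;  python3 -m inch '[0,0,-1.5,0,0,0,1,0,0,-2,0,0,0,1,0,0,-3,0,0,0,1,0,0,-4,0,0,0,1,0,0,-4,0,0,0,1,0,0,0,0,0,0,1]' 25
python3 - <<'E'
from h import *
c=cam("wrist");s=cam("scene");P=cloud(s)
im=np.hstack([c[0],s[0]]);save(cv2.resize(np.hstack([c[0][100:350,100:500],cv2.resize(s[0][110:235,110:310],(400,250))]),(800,250)),"w4.png")
E
python3 to.py 0.551 0.267 0.25 1.344
```

```text
time_s: 17.85
ee_pos: [0.4696, -0.2435, 0.088]
eef_rot: [-3.142, 0.14, 0.042]
force: [0.0, 0.1, -0.5]
grip_width: 0.0938
time_s: 18.6
ee_pos: [0.491, -0.243, 0.2354]
eef_rot: [3.139, 0.135, 0.042]
force: [0.0, 0.1, -0.7]
grip_width: 0.0944
shift cm [  7.95 -50.65  -2.97] turn [-0.091  0.12  -1.299] t 18.7
```

View pics/w4.png

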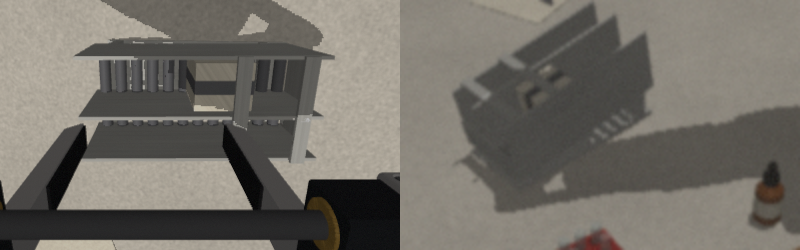

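The wide carton is free and rolling down the lane, already passing under the upper strap. Now to the slim carton.

```bash
python3 -m inch '[0,0,0,0,0.137,0,1,0.46,-3.92,-0.1,0,0,0,1,0.46,-3.92,-0.1,0,0,0,1,0.46,-3.92,-0.1,0,0,0,1,0.46,-3.92,-0.1,0,0,0,1,0.46,-3.92,-0.1,0,0,0,1,0.46,-3.92,-0.1,0,0,0,1,0.46,-3.92,-0.1,0,0,0,1,0.46,-3.92,-0.1,0,0,0,1,0.46,-3.92,-0.1,0,0,0,1,0.46,-3.92,-0.1,0,0,0,1,0.46,-3.92,-0.1,0,0,0,1,0.46,-3.92,-0.1,0,0,0,1,0.46,-3.92,-0.1,0,0,0,1,0,0,0,0,0,0,1]' 20
python3 -m inch '[0,0,0,0,0,-0.163,0.75,0,0,0,0,0,-0.163,0.75,0,0,0,0,0,-0.163,0.75,0,0,0,0,0,-0.163,0.75,0,0,0,0,0,-0.163,0.75,0,0,0,0,0,-0.163,0.75,0,0,0,0,0,-0.163,0.75,0,0,0,0,0,-0.163,0.75,0,0,0,0,0,0,0.75]' 20
python3 to.py 0.551 0.2667 0.03 1.344
python3 - <<'E'
from h import *
c=cam("scene");save(c[0],"s2.png");P=cloud(c)
np.savez("s2.npz",im=c[0],P=P)
c=cam("wrist");P=cloud(c);im=c[0].astype(int);sat=im.max(2)-im.min(2)
a=np.radians(77);y=np.array([np.cos(a),np.sin(a)]);x=np.array([y[1],-y[0]])
D=P[...,:2]-np.array([.551,.2667])
m=(abs(D@x)<.04)&(abs(D@y)<.06)&(abs(P[...,2]-.079)<.0035)&(sat<40)
px,py=(D@x)[m],(D@y)[m];print(m.sum(),np.percentile(px,[1,99]),np.percentile(py,[1,99]))
E
```

```text
time_s: 20.58
ee_pos: [0.5272, 0.2708, 0.2428]
eef_rot: [3.141, 0.006, 0.045]
force: [0.7, -0.2, -0.6]
grip_width: 0.0941
time_s: 21.7
ee_pos: [0.5278, 0.2681, 0.2438]
eef_rot: [-3.138, 0.002, 1.345]
force: [-0.5, -0.6, -0.5]
grip_width: 0.0708
shift cm [ 0.42  2.37 21.37] turn [-0.004  0.002  0.001] t 21.7
1510 [-0.03600209  0.03564239] [-0.04934985  0.04713281]
```

```bash
python3 -m inch '[0.21,1.18,0,0,0,0,0.75,0.21,1.18,0,0,0,0,0.75,0,0,3.5,0,0,0,0.75,0,0,3.5,0,0,0,0.75,0,0,3.5,0,0,0,0.75,0,0,3.5,0,0,0,0.75,0,0,3.5,0,0,0,0.75,0,0,2.5,0,0,0,0.75,0,0,1.3,0,0,0,0.75,0,0,0,0,0,0,0.75,0,0,0,0,0,0,0.75]' 20
python3 -m inch '[0,0,0,0,0,0,0.3,0,0,0,0,0,0,0.3,0,0,0,0,0,0,0.3,0,0,0,0,0,0,0.3,0,0,0,0,0,0,0.3,0,0,0,0,0,0,0.3]' 20; python3 to.py .54 .03 .15 1.344
```

```text
time_s: 23.18
ee_pos: [0.552, 0.2681, 0.0324]
eef_rot: [-3.14, -0.0, 1.346]
force: [-0.5, 0.8, -0.0]
grip_width: 0.0704
time_s: 23.92
ee_pos: [0.5514, 0.2678, 0.0315]
eef_rot: [-3.139, 0.001, 1.347]
force: [-0.0, -0.9, 2.7]
grip_width: 0.04
shift cm [-23.45   4.15 -11.84] turn [-0.003  0.001  0.003] t 23.93
```

```bash
python3 -m inch '[0,0,-2,0,0,0,0.3,0,0,-4,0,0,0,0.3,0,0,-4,0,0,0,0.3,0,0,-4,0,0,0,0.3,-2.93,0.52,0,0,0,0,0.3,-2.93,0.52,0,0,0,0,0.3,-2.93,0.52,0,0,0,0,0.3,-2.93,0.52,0,0,0,0,0.3,-2.93,0.52,0,0,0,0,0.3,-2.93,0.52,0,0,0,0,0.3,-2.93,0.52,0,0,0,0,0.3,-2.93,0.52,0,0,0,0,0.3,0,0,0,0,0,0,0.3,0,0,4,0,0,0,0.3,0,0,4,0,0,0,0.3,0,0,3.2,0,0,0,0.3,0,0,1.5,0,0,0,0.3,0,0,0.5,0,0,0,0.3,0,0,0,0,0,0,0.3,0,0,0,0,0,0,0.3]' 20; python3 to.py 0.54 0.03 0.027 1.344
```

```text
time_s: 26.42
ee_pos: [0.5403, 0.0301, 0.0404]
eef_rot: [-3.14, 0.0, 1.346]
force: [0.1, -0.3, -2.0]
grip_width: 0.0402
shift cm [-0.02 -0.03  1.34] turn [-0.001  0.     0.002] t 26.43
```

Run:
```python
from h import *
z=np.load("s2.npz");a=z["im"][110:235,110:270];save(cv2.resize(a,(640,500),interpolation=cv2.INTER_CUBIC),"s2c.png")
```

```text
(no output)
```

View pics/s2c.png

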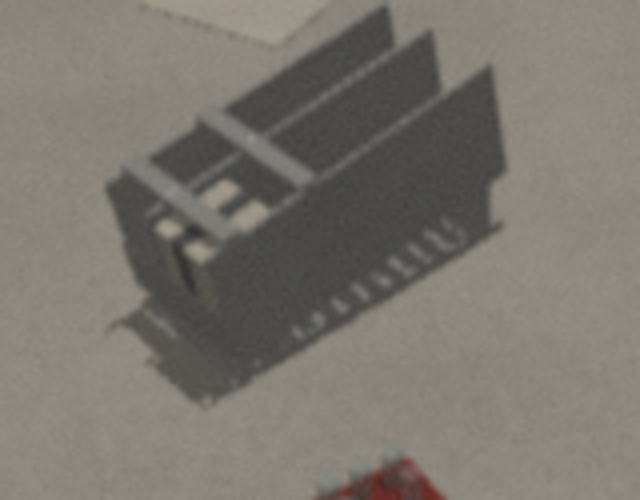

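The wide carton now sits at the low stop, under the first strap (crop (205,215)). Continuing with the slim one: set it down, turn and regrip.

```bash
python3 -m inch '[0,0,0.8,0,0,0,0.3,0,0,0.53,0,0,0,0.3,0,0,0,0,0,0,0.3,0,0,0,0,0,0,1,0,0,0,0,0,0,1,0,0,0,0,0,0,1,0,0,0,0,0,0,1,0,0,-4,0,0,0,1,0,0,-4,0,0,0,1,0,0,-2,0,0,0,1]' 20
python3 -m inch '[0,0,0,0,0,0.1745,1,0,0,0,0,0,0.1745,1,0,0,0,0,0,0.1745,1,0,0,0,0,0,0.1745,1,0,0,0,0,0,0.1745,1,0,0,0,0,0,0.1745,1,0,0,0,0,0,0.1745,1,0,0,0,0,0,0.1745,1,0,0,0,0,0,0.1745,1,0,0,0,0,0,0,1]' 20
python3 - <<'E'
from h import *
c=cam("wrist")
P=cloud(c);q=P[(abs(P[...,2]-.074)<.004)&(abs(P[...,0]-.541)<.06)&(abs(P[...,1]-.03)<.05)]
r=cv2.minAreaRect((q[:,:2]*1000).astype(np.float32));print(len(q),r)
from to import rel
rel(r[0][0]/1000,r[0][1]/1000,.026,-.227)
E
```

```text
time_s: 27.68
ee_pos: [0.5406, 0.0301, 0.1283]
eef_rot: [-3.141, 0.0, 1.347]
force: [0.2, -1.1, -0.2]
grip_width: 0.0937
time_s: 28.92
ee_pos: [0.54, 0.0301, 0.1261]
eef_rot: [3.141, 0.003, -0.223]
force: [0.4, -0.1, 0.0]
grip_width: 0.0944
2657 ((538.7891235351562, 29.239391326904297), (40.45663833618164, 66.52018737792969), 76.43025970458984)
shift cm [-0.07  0.1  10.01] turn [0.001 0.003 0.007] t 28.98
```

```bash
python3 -m inch '[-0.07,0.07,4,0,0.003,0.01,1,0,0,3.5,0,0,0,1,0,0,1.7,0,0,0,1,0,0,0.7,0,0,0,1,0,0,0,0,0,0,1,0,0,0,0,0,0,0.5,0,0,0,0,0,0,0.5,0,0,0,0,0,0,0.5,0,0,0,0,0,0,0.5,0,0,0,0,0,0,0.5,0,0,0,0,0,0,0.5]' 25
python3 -m inch '[0,0,-2,0,0,0,0.5,0,0,-4,0,0,0,0.5,0,0,-5,0,0,0,0.5,0,0,-5,0,0,0,0.5,0,0,-4,0,0,0,0.5,0,0,0,0,0,-0.137,0.5,0,0,0,0,0,-0.137,0.5,0,0,0,0,0,0,0.5,0,0,0,0,0,0,0.5]' 25
python3 to.py 0.4721 -0.3032 0.225 0.042 -0.1396
```

```text
time_s: 30.35
ee_pos: [0.5393, 0.0295, 0.0275]
eef_rot: [3.141, -0.001, -0.234]
force: [0.2, 0.6, 6.4]
grip_width: 0.0659
time_s: 31.48
ee_pos: [0.5389, 0.0297, 0.2267]
eef_rot: [3.141, 0.001, 0.037]
force: [-0.0, -0.1, -2.2]
grip_width: 0.0658
shift cm [-7.91 33.02  0.2 ] turn [ 0.    -0.139 -0.005] t 31.48
```

```bash
python3 -m inch '[-0.72,3,0,0,0,-0.005,0.5,-0.72,3,0,0,0,0,0.5,-0.72,3,0,0,0,0,0.5,-0.72,3,0,0,0,0,0.5,-0.72,3,0,0,0,0,0.5,-0.72,3,0,0,0,0,0.5,-0.72,3,0,0,0,0,0.5,-0.72,3,0,0,0,0,0.5,-0.72,3,0,0,0,0,0.5,-0.72,3,0,0,0,0,0.5,-0.72,3,0,0,0,0,0.5,0,0,0,0,-0.07,0,0.5,0,0,0,0,-0.07,0,0.5,0,0,0,0,0,0,0.5,0,0,0,0,0,0,0.5]' 25
python3 to.py 0.4721 -0.3032 0.225 0.042 -0.1396
python3 - <<'E'
from h import *
c=cam("wrist");save(c[0],"w5.png");P=cloud(c)
a=np.radians(2.4)
yy=P[...,1]*np.cos(a)-P[...,0]*np.sin(a);xx=P[...,0]*np.cos(a)+P[...,1]*np.sin(a)
for lo,hi in((.38,.415),(.50,.53),(.57,.60)):
    m=(xx>lo)&(xx<hi)&(P[...,2]>.10)&(P[...,2]<.18)
    h,e=np.histogram(yy[m],bins=np.arange(-.37,-.2,.001));print(lo,[(round(float(e[i]),3),int(h[i])) for i in np.where(h>max(8,.2*h.max()))[0]])
p=ctrl.get_obs()["ee_pos"];print("tcp yy",p[1]*np.cos(a)-p[0]*np.sin(a))
m=(abs(xx-.46)<.03)&(abs(yy+.323)<.04)&(P[...,2]>.22)&(P[...,2]<.31)
print("carton",m.sum(),np.percentile(yy[m],[1,99]))
for s in(.435,.46,.485):
    k=m&(abs(xx-s)<.006);print(s,np.percentile(yy[k],[2,98]))
E
```

```text
time_s: 33.35
ee_pos: [0.4746, -0.3035, 0.2273]
eef_rot: [3.141, 0.139, 0.044]
force: [0.2, 0.2, -1.8]
grip_width: 0.0657
shift cm [-0.21 -0.04  0.26] turn [ 0.001 -0.001  0.002] t 33.35
0.38 [(-0.347, 159), (-0.295, 313)]
0.5 [(-0.347, 181), (-0.346, 170), (-0.295, 133), (-0.294, 103)]
0.57 [(-0.347, 102), (-0.346, 137), (-0.297, 28), (-0.295, 69), (-0.294, 79), (-0.26, 28), (-0.257, 30), (-0.23, 53), (-0.229, 30), (-0.228, 29), (-0.227, 29)]
tcp yy -0.32310930621756667
carton 7441 [-0.34174524 -0.30265678]
0.435 [-0.33993192 -0.30301721]
0.46 [-0.34121544 -0.30271596]
0.485 [-0.34116785 -0.30278557]
```

View pics/w5.png

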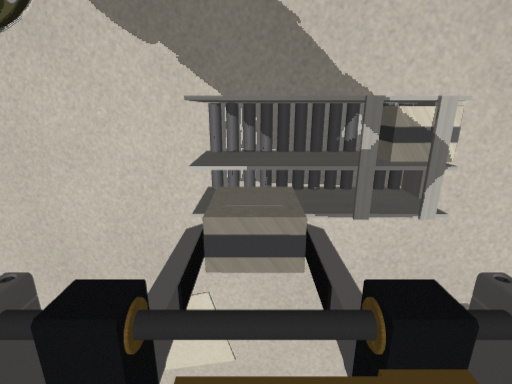

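The wrist view shows the slim carton over the narrow lane's upper half, centred within 1 mm by depth. The wide carton is visible against the stop at (420,130). Lowering.

```bash
python3 -m inch '[0.417,0,2.97,0,0,0,0.5,0.417,0,2.97,0,0,0,0.5,0.417,0,2.97,0,0,0,0.5,0.278,0,1.98,0,0,0,0.5,0.167,0,1.19,0,0,0,0.5,0.097,0,0.69,0,0,0,0.5,0,0,0,0,0,0,0.5,0,0,0,0,0,0,0.5]' 25
python3 -m inch '[0.03,0,0.25,0,0,0,0.5,0.03,0,0.25,0,0,0,0.5,0,0,0,0,0,0,0.5,0.03,0,0.25,0,0,0,0.5,0,0,0,0,0,0,0.5,0,0,0,0,0,0,0.5]' 25; python3 -m inch '[0,0,0.1,0,0,0,0.5,0,0,0,0,0,0,0.5,0,0,0,0,0,0,0.5]' 25
```

```text
time_s: 34.4
ee_pos: [0.4749, -0.3038, 0.0992]
eef_rot: [3.14, 0.139, 0.045]
force: [-0.4, -1.2, -1.0]
grip_width: 0.0656
time_s: 35.15
ee_pos: [0.4744, -0.3036, 0.0909]
eef_rot: [3.141, 0.14, 0.045]
force: [-0.6, -0.5, -2.6]
grip_width: 0.0657
time_s: 35.52
ee_pos: [0.4743, -0.3037, 0.0899]
eef_rot: [3.141, 0.14, 0.045]
force: [0.9, 0.2, -1.7]
grip_width: 0.0658
```

```bash
python3 -m inch '[0.02,0,0.15,0,0,0,0.5,0,0,0.03,0,0,0,0.5,0,0,0,0,0,0,1,0,0,0,0,0,0,1,0,0,0,0,0,0,1,0,0,0,0,0,0,1,0,0,0,0,0,0,1]' 25;  python3 -m inch '[0,0,-1.5,0,0,0,1,0,0,-2,0,0,0,1,0,0,-3,0,0,0,1,0,0,-4,0,0,0,1,0,0,-4,0,0,0,1,-2,0,-3,0,0.07,0,1,-2,0,-3,0,0.07,0,1,-3,-3,0,0,0,0,1,-3,-3,0,0,0,0,1,0,0,0,0,0,0,1,0,0,0,0,0,0,1,0,0,0,0,0,0,1,0,0,0,0,0,0,1,0,0,0,0,0,0,1,0,0,0,0,0,0,1,0,0,0,0,0,0,1,0,0,0,0,0,0,1,0,0,0,0,0,0,1,0,0,0,0,0,0,1]' 25
python3 - <<'E'
from h import *
th=np.radians(2.4);t8=np.radians(8);S=np.array([.648*np.cos(th),.648*np.sin(th),.035])
u=np.array([-np.cos(t8)*np.cos(th),-np.cos(t8)*np.sin(th),np.sin(t8)]);n=np.array([np.sin(t8)*np.cos(th),np.sin(t8)*np.sin(th),np.cos(t8)]);v=np.cross(n,u)
ims=[]
for name in("scene","wrist"):
    c=cam(name);P=cloud(c);im=c[0].astype(int);D=P-S;X,Y,Z=D@u,D@v,D@n
    for k,y0,h in(("wide",.2625,.084),("slim",.3225,.074)):
        m=(abs(Y-y0)<.032-.008*(k=="slim"))&(X>-.01)&(X<.25)&(abs(Z-h)<.006)&(im.min(2)>0)
        if m.sum()>10: print(name,k,m.sum(),"X",np.percentile(X[m],[2,98]).round(4),"Y",(np.percentile(Y[m],[2,98])-y0).round(4),"Z",np.median(Z[m]).round(4))
    ims.append(c[0])
save(np.hstack([cv2.resize(ims[0][110:235,110:270],(400,312),interpolation=cv2.INTER_CUBIC),cv2.resize(ims[1],(400,312))]),"f.png")
E
```

```text
time_s: 36.4
ee_pos: [0.4742, -0.3036, 0.0881]
eef_rot: [3.141, 0.14, 0.045]
force: [0.9, -0.2, 0.7]
grip_width: 0.0939
time_s: 38.78
ee_pos: [0.3983, -0.2468, 0.2955]
eef_rot: [3.141, 0.0, 0.045]
force: [-0.6, -1.0, -0.6]
grip_width: 0.0942
scene wide 281 X [0.0049 0.2294] Y [-0.0312  0.0317] Z 0.0829
scene slim 158 X [0.0045 0.2405] Y [-0.0232  0.0239] Z 0.0732
wrist wide 1694 X [0.0067 0.2345] Y [-0.0269  0.0317] Z 0.083
wrist slim 1195 X [0.0227 0.2387] Y [-0.0173  0.0238] Z 0.073
```

View pics/f.png

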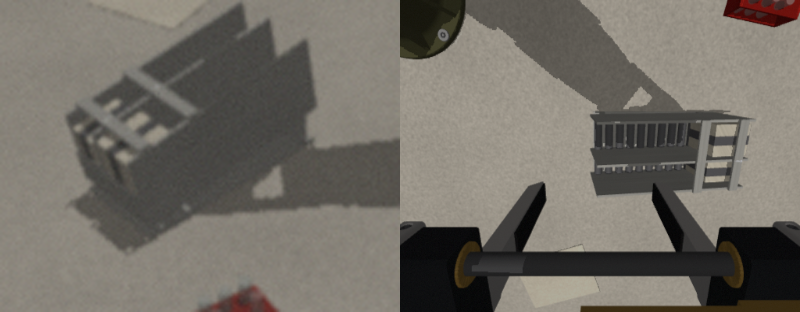

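Both cartons stand side by side at the low end, in their own lanes. One tighter measurement, away from the walls, before handing in.

Run:
```python
from h import *
th=np.radians(2.4);t8=np.radians(8);S=np.array([.648*np.cos(th),.648*np.sin(th),.035])
u=np.array([-np.cos(t8)*np.cos(th),-np.cos(t8)*np.sin(th),np.sin(t8)]);n=np.array([np.sin(t8)*np.cos(th),np.sin(t8)*np.sin(th),np.cos(t8)]);v=np.cross(n,u)
for name in("wrist","scene","side"):
    c=cam(name);P=cloud(c);D=P-S;X,Y,Z=D@u,D@v,D@n
    for k,y0,h in(("wide",.2625,.084),("slim",.3225,.074)):
        m=(abs(Y-y0)<.014)&(X>-.02)&(X<.15)&(abs(Z-h)<.004)
        if m.sum()<20: continue
        A=np.c_[X[m],Y[m]-y0,np.ones(m.sum())];s=np.linalg.lstsq(A,Z[m],rcond=None)[0]
        print(name,k,m.sum(),"X",np.percentile(X[m],[1,99]).round(4),"Z",Z[m].mean().round(4),"slopes",s[:2].round(3))
print(ctrl.get_obs()["time_s"])
```

```text
wrist wide 628 X [0.0061 0.0718] Z 0.0829 slopes [-0.006 -0.004]
wrist slim 571 X [0.0217 0.0717] Z 0.0729 slopes [-0.005  0.   ]
scene wide 110 X [0.005  0.0704] Z 0.0831 slopes [ 0.006 -0.006]
scene slim 68 X [0.0039 0.0694] Z 0.0734 slopes [ 0.005 -0.022]
side wide 147 X [0.0034 0.0712] Z 0.0833 slopes [0.005 0.022]
side slim 131 X [0.021  0.0704] Z 0.0732 slopes [-0.015  0.038]
39.025
```

Run:
```python
from h import *
th=np.radians(2.4);P=np.load("s2.npz")["P"]
xx=P[...,0]*np.cos(th)+P[...,1]*np.sin(th);yy=P[...,1]*np.cos(th)-P[...,0]*np.sin(th)
for lo,hi in((.03,.06),(.08,.10),(.10,.12)):
    for y0 in(-.2625,-.3225):
        m=(abs(yy-y0)<.018)&(P[...,2]>lo)&(P[...,2]<hi)&(xx>.62)&(xx<.69)
        print(lo,y0,m.sum(),np.percentile(xx[m],[5,50,95]).round(4) if m.sum() else "")
```

```text
0.03 -0.2625 39 [0.6461 0.6483 0.6506]
0.03 -0.3225 33 [0.6461 0.6481 0.6502]
0.08 -0.2625 27 [0.6494 0.6509 0.6524]
0.08 -0.3225 0 
0.1 -0.2625 62 [0.6363 0.6508 0.6548]
0.1 -0.3225 0
```

The stop plate's outer face and the carton's lower face agree, given a plate about 3–4 mm thick, so the wide carton is flush. Handing in.

```bash
python3 -c "
from station import ctrl
print(ctrl.hand_in(), ctrl.get_obs()['time_s'])"
```

```text
the job is handed in; nothing more can be done
the job is handed in; nothing more can be done
```

I loaded both cartons and handed the job in at about 39 s of the 72 s allowed. For each, I lifted it from the tray, set it on the bench and regripped it on its 66 mm sides. I then tilted it 8° with the lane, lowered it onto the rollers at the raised end and let it roll.

**Last checks:**
- **Position:** both cartons are in their own lanes. Their upper edges sit within about 1.5 mm of each other, 69 to 72 mm along the lane.
- **Flatness:** their tops measure 83 and 73 mm above the roller plane, against the nominal 84 and 74 mm. Most slope readings are under 0.025 rad. The side camera gave 0.038 rad for the slim carton, still below the 0.06 limit.
- **Robot:** the gripper is well clear and touches nothing.

**What disagreed or went unchecked:**
- **Stop position:** my first estimate was about 4 mm off and would have left a small gap below each carton. Measuring the stop plate moved it, and the wide carton now looks flush, assuming a plate 3–4 mm thick. I did not measure the slim carton's gap directly; I inferred it from its matching upper edge.
- **Release contact:** I saw no clear contact force before letting go, so I released at the computed roller height, within 2 mm or so.
- **Bystanders:** I did not re-measure the bottles or the tube rack at the end. The moves were planned clear of them, and the measured forces showed no sign of a bump.

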